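Uncover the tube carrier and latch its retaining bar

TASK

Get the tube carrier ready for the shaker: lift the dust cover off by its knob and set it down flat on the bench, right way up. Then swing the open steel bar down across the tubes and press it gently until its catch snaps over the end and holds it down. Leave the small things around the carrier where they are.

Things in the scene. Friction and masses are not known exactly. Their poses are not given: they have to be found in the camera images.
- carrier: Fixed aluminium plate, 130 (its x) by 275 mm (its y), 10 mm thick, screwed down; only its place and yaw vary. On it a grey rack (86 by 126 mm, tubes up to 64 mm above the bench), the hinge of the retaining bar at the +y end, the catch at the -y end. Origin on the bench under the rack's middle, z up. Pushing on it or its bar with more than 35 N damages it.
- bar_hinge (a point): The axis of the retaining bar, along the carrier's x: carrier frame (0, 0.095, 0.084). The hinge cheeks reach 92 mm above the bench. The catch's housing at the other end reaches up to 121 mm above the bench, carrier frame y from -0.108 to -0.160, 60 mm wide.
- bar (a joint): Angle of the steel bar, rad: 0 level, lying from the hinge toward the carrier's -y over the tubes; pi/2 upright; more leans away. Starts at 1.65 to 1.95, stays where left from about 1.3 to 2. Below that a spring lifts it (1 N at its end): let go unlatched, it rises to over 0.8 by itself. Only the catch holds it down; caught, it reads -0.08 to 0.08.
- bar_tip (a point): Middle of the bar's end, a cross pin of 8 mm diameter, 190 mm from the hinge axis. The bar is 32 mm wide and 6 mm thick, the hinge axis at mid thickness; its outer face (the top when shut) may be pushed anywhere from 30 to 165 mm from the hinge.
- catch_place (a point): Nominal centre of the pin when caught: carrier frame (0, -0.095, 0.084). Here stand a rubber stop (5 N/mm) under the pin and a bevelled spring bolt, as in a door latch, that snaps over the pin 1 mm above the stop; this takes 5 to 13 N on the bar. The catch is clamped up to 12 mm higher or lower each time, not told: press until it bears on the stop, no farther.
- cover: Loose white dust cover, an open-bottomed box 100 mm (x) by 140 mm (y) by 64 mm, walls 3 mm, 0.1 to 0.21 kg, standing over the rack on the carrier plate with its axes nearly along the carrier's; the bar cannot come down while it is there. Origin at the centre of its lower rim, z up. It must be raised 60 mm before it is clear of the rack and tubes.
- cover_knob (a point): Centre of the top of the cover's round grey knob, 24 mm diameter, 30 mm tall, standing on the middle of the cover.
- clear_spot (a point): A point on the bench in the middle of a clear patch about 240 mm square to the robot's right, beyond the white gel tank (a box 72 mm tall at x 0.43 to 0.61, y -0.26 to -0.08): a good place for the cover, but any clear bench will do.
- small_bottle: Loose bottle, 44 mm diameter, 85 mm tall, standing behind the carrier; bystander. Origin at the centre of its underside.
- dish: Loose flat round dish, 62 mm diameter, 14 mm tall, behind the carrier; bystander. Origin at the centre of its underside.
- lab_timer: Loose small timer, 66 by 64 by 18 mm, lying to the left of the carrier; bystander. Origin at the centre of its underside.
Mind the look-alikes: they are no part of the job. Leave any blue look-alike of the cover alone.

How it is judged:
By the outcome, as a careful person would: the job done as asked, in the order asked, and still so for the second after the job is handed in, with the robot touching nothing.
It also fails if it takes over 61 s, if anything falls off the work surface, if the arm or the gripper's body presses on something with over 40 N, if the wrist force passes 120 N, or if a joint passes its speed limit or range.

ROBOT

A 6-joint arm with a two-finger parallel gripper is mounted at the origin on a cart in front of the work surface, level with it; the furniture and walls round the work are solid. World frame = base frame: x ahead of the robot, y to its left, z up, the work surface at z = 0. Lengths are in m, angles in rad, forces in N, time in s.
With the tool pointing down it reaches from about 0.425 to 0.95 m from the base axis. Payload 3.5 kg.
Tool frame: the origin (TCP) lies at the very end of the fingers, on their centre line; the grasp point (between the pads) lies 19 mm behind it; z points along the fingers, y is the line along which they close (so a half turn about z gives the same grasp; the last joint's range is limited). The gripper opens to 85 mm and grips with 20 to 120 N. Pads are 22 mm wide; open, the fingers measure 114 mm over their backs; the gripper's body (76 mm by 85 mm) begins 54 mm behind the grasp point. The pads swing forward as they close: fully open they stand 13 mm farther back than shut.
Start: joints at [-1.441, 0.286, 1.577, -0, 1.279, -0.15], TCP at [0.186, -0.649, 0.196] pointing down, gripper open.
Joint ranges: [-2.77, 2.77], [-0.9, 2.22], [0.21, 2.48], [-1.53, 4.67], [0.24, 2.81], [-2.84, 2.84]. Speed limits (rad/s): [2.79, 2.79, 3.14, 3.14, 3.14, 3.14].

INTERFACE

Orientations are given as a unit quaternion [x, y, z, w].
In Python, from plant import get_state, read_camera, sign_off, recognise gives the robot as it stands.
- The arm moves only by the tool arm_command, never from a script. Its argument "steps" is a list of rows, each an object with "translation": the shift along the tool's x, y, z scaled (see below), a list of three; "twist": the turn, a rotation vector about the tool's x, y, z scaled (see below), a list of three; "fingers": the opening, from -1 (shut) to 1 (fully open). In form: [{"translation": [x, y, z], "twist": [rx, ry, rz], "fingers": fingers}, ...]. A call has 1 to 5 rows; each row is the pose to reach, as a shift and turn from the pose commanded when the call began, along the tool's axes at that moment; what a row does not reach only later rows make up. The controller multiplies each number of a shift by 75 cm and each number of a turn by 60 degrees. A row lasts 1/8 s, in which the tool goes at most 62.5 mm and 10.7 degrees, less where a joint would pass 70% of its speed; a pose out of reach is approached as far as the arm can. A call with a number of a shift or a turn outside -1 to 1 is refused whole. A call with a gripper value outside its range is refused whole. The fingers move at their own pace and stop on an object; "grip_force" is the grip in N (left out, the last holds). Time passes only in rows, so rows that repeat a pose let the fingers close. It gives the time, the measured TCP pose, the force, the opening and the grip force at its end, in the units of the state.
- get_state(): the state, without advancing time (a new reading comes with each control period).
- read_camera(name): name is "scene" or "top" or "wrist"; returns a dict with "pixels" (384x512x3 uint8, red, green, blue), "K" (3x3 intrinsics, pixels), "R" (3x3) and "t" (3): a world point X has camera coordinates R X + t; the wrist camera has in their place "T_tool_cam" (4x4, takes a point from camera to tool coordinates, whose origin is the TCP and whose axes are the flange's). Camera axes: x right, y down, z forward; pixel columns grow to the right and rows downward; lengths in m; the calibration is good to about 2 mm. A picture is of the moment at which its call begins: read the wrist's pose just before it. There is no depth.
- sign_off(): hands the job in; it is judged then, once.
Trained networks look in a picture, given as the dict that the camera call returned (one of the last four; its "shot" number tells which), for a name from the list of things; names that differ only in an ending like _2 or _b are one class to them, and where a whole thing is asked for, a point or a joint stands for the part that bears it (a point fixed in the world has none). Each returns a list of dicts, best first, with "conf" (0 to 1); they miss things now and then, are a little off and sometimes report something else, mostly with a low value. They report only what shows in the picture. A call takes as long as a camera call. They do not tell look-alikes from the thing itself.
- recognise(picture, query): "point" ([row, column] in pixels, amid what is visible of it).
The state is a dict: "time": time; "qpos": joint angles; "dq": joint speeds; "joint_efforts": joint torques, N m; "eef_pos": TCP position; "tcp_rot": TCP orientation; "contact_force": force on the tool from outside, world axes, zero at the start; "wrist_torque": the same for the moment, N m; "opening": opening from 0.0 (shut) to 1.0 (fully open); "finger_force": force on a finger pad.
Only numpy, scipy, OpenCV 4.12 (cv2) and the standard library are available. Lean on these libraries where they do the work, as an engineer would, in place of code of your own. Each camera call takes 0.05 s, during which the arm holds its last target. There are 200 camera calls.

## Working session

There is one attempt and no reset: what is moved stays moved. The work goes in short steps, Python scripts to look and compute and a tool call to move; the robot and the scene stay as the last step left them, time stands still between calls to the robot, and variables do not carry over. Pictures are saved under pics/ and viewed, at most 10 in all, crops included, and the job is handed in when it is done.

Besides the shell and the picture viewer there is one more tool, called after "Call:" as name([rows], argument=value, ...), one row to a line, values as JSON. arm_command: Moves the arm, as the interface text tells. Shifts and turns lie within -1 to 1; 1 stands for 75 cm of shift or 60 degrees of turn. Its arguments: {"type":"object","properties":{"steps":{"type":"array"},"grip_force":{"type":"number"}},"required":["steps"]}

```bash
mkdir -p pics
cat > h.py <<'E'
import numpy as np, cv2
from plant import get_state, read_camera, sign_off, recognise
from scipy.spatial.transform import Rotation as Rn
def proj(c,X):
    p=c['K']@(c['R']@np.asarray(X,float)+c['t']); return p[:2]/p[2]   # col,row
def ray(c,rc):
    d=np.linalg.inv(c['K'])@np.array([rc[1],rc[0],1.]); R=c['R']
    return -R.T@c['t'], R.T@d
def atz(c,rc,z):
    o,d=ray(c,rc); return o+d*(z-o[2])/d[2]
def tri(views):
    A=np.zeros((3,3));b=np.zeros(3)
    for c,rc in views:
        o,d=ray(c,rc); d=d/np.linalg.norm(d);P=np.eye(3)-np.outer(d,d);A+=P;b+=P@o
    X=np.linalg.solve(A,b); return X,[np.round(proj(c,X)[::-1]-rc,1) for c,rc in views]
def wrist():
    s=get_state();c=read_camera('wrist');T=np.eye(4)
    T[:3,:3]=Rn.from_quat(s['tcp_rot']).as_matrix();T[:3,3]=s['eef_pos']
    M=np.linalg.inv(T@c['T_tool_cam']);c['R']=M[:3,:3];c['t']=M[:3,3];return c
def save(n,c): cv2.imwrite('pics/'+n+'.png',c['pixels'][:,:,::-1])
E
python3 - <<'E'
from h import *
s=get_state();print({k:np.round(v,3) for k,v in s.items()})
cs={n:read_camera(n) for n in('scene','top')}
for n,c in cs.items():
    save(n,c)
    for q in 'carrier bar_hinge bar bar_tip catch_place cover cover_knob clear_spot small_bottle dish lab_timer'.split():
        try: print(n,q,[(np.round(r['point'],1),round(r['conf'],2)) for r in recognise(c,q)])
        except Exception as e: print(n,q,e)
a=np.hstack([cs['scene']['pixels'],cs['top']['pixels']])
E
```

```text
{'time': np.float64(0.0), 'qpos': array([-1.441,  0.287,  1.578,  0.   ,  1.279, -0.15 ]), 'dq': array([ 0.   ,  0.001,  0.001,  0.001,  0.001, -0.   ]), 'joint_efforts': array([ 0.0000e+00, -4.0598e+01, -2.9262e+01, -0.0000e+00,  6.0000e-03,
        0.0000e+00]), 'eef_pos': array([ 0.186, -0.648,  0.194]), 'tcp_rot': array([ 0.99 ,  0.139,  0.   , -0.001]), 'contact_force': array([ 1.278, -0.284,  0.386]), 'wrist_torque': array([ 0.02, -0.03, -0.02]), 'finger_force': np.float64(0.0), 'opening': np.float64(1.001)}
scene carrier [(array([155.7, 234.3]), 0.67)]
scene bar_hinge [(array([159.3, 234.1]), 0.66)]
scene bar [(array([145.6, 228.1]), 0.73)]
scene bar_tip [(array([144.3, 230.6]), 0.69)]
scene catch_place [(array([159.3, 233.1]), 0.6)]
scene cover [(array([155.2, 242.6]), 0.75), (array([182.9, 254.1]), 0.52), (array([159. , 237.9]), 0.44)]
scene cover_knob [(array([154.7, 240.7]), 0.87), (array([181.7, 251.3]), 0.53)]
scene clear_spot it knows: bar, bar_hinge, bar_tip, carrier, catch_place, cover, cover_knob, dish, lab_timer, small_bottle
scene small_bottle [(array([159.2, 236.8]), 0.44), (array([173.2, 261.5]), 0.43)]
scene dish [(array([191.9, 273.9]), 0.49)]
scene lab_timer []
top carrier [(array([209. , 221.5]), 0.95), (array([246.9, 158.1]), 0.32)]
top bar_hinge [(array([209.4, 220.6]), 0.73)]
top bar [(array([208.4, 200.9]), 0.55)]
top bar_tip [(array([202.7, 205.2]), 0.63)]
top catch_place [(array([212.7, 221.1]), 0.88)]
top cover [(array([210.6, 243.6]), 0.84), (array([190.8, 164.5]), 0.62), (array([220. , 104.9]), 0.59)]
top cover_knob [(array([217.6, 107.6]), 0.65), (array([188.6, 163.7]), 0.64), (array([210.1, 238.4]), 0.6)]
top clear_spot it knows: bar, bar_hinge, bar_tip, carrier, catch_place, cover, cover_knob, dish, lab_timer, small_bottle
top small_bottle [(array([176.3, 221.8]), 0.65)]
top dish [(array([175.9, 253.9]), 0.71)]
top lab_timer [(array([244.7, 156.3]), 0.67)]
```

View pics/scene.png

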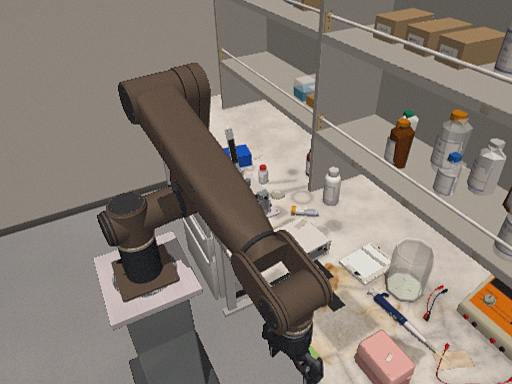

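View pics/top.png

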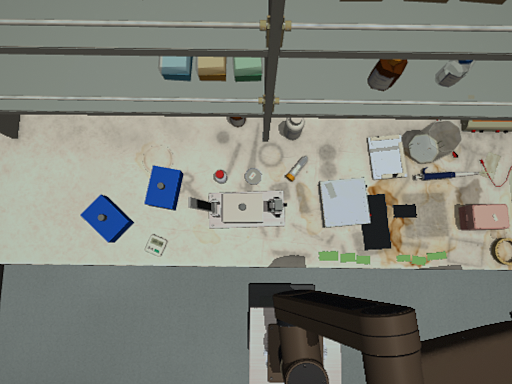

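The scene view is mostly blocked by the arm. The top view shows the white cover on the carrier with its knob at about (242,207), the hinge and leaning bar on the left at about (200,204), and the catch at about (275,205). Two blue look-alikes are further left and the tank is at (345,203).

Run:
```python
from h import *
c=read_camera('top')
print('cam',-c['R'].T@c['t'])
for n,rc,z in [('knob',(207,242),.104),('bottle',(175,221),.085),('dish',(176,253),.014),('timer',(244,156),.018),('tip',(203,192),.27),('catch',(205,276),.121),('black',(211,405),0),('black2L',(225,390),0),('pink',(215,460),0),('notepad',(178,386),0),('tankTL',(180,320),.072),('tankBR',(227,370),.072),('front edge',(265,300),0)]:
    print(n,np.round(atz(c,rc,z),3))
s=get_state();R=Rn.from_quat(s['tcp_rot']).as_matrix()
g=np.array([.47,.03,.42]);print(np.round(R,3),R.T@(g-s['eef_pos'])/.75)
big=cv2.resize(c['pixels'][150:270,180:480],None,fx=2.6,fy=2.6,interpolation=cv2.INTER_CUBIC);cv2.imwrite('pics/topc.png',big[:,:,::-1])
```

```text
cam [0.35471633 0.14159862 1.38773124]
knob [0.493 0.187 0.104]
bottle [0.606 0.263 0.085]
dish [0.617 0.152 0.014]
timer [0.366 0.494 0.018]
tip [0.485 0.329 0.27 ]
catch [0.499 0.073 0.121]
black [ 0.496 -0.406  0.   ]
black2L [ 0.444 -0.349  0.   ]
pink [ 0.484 -0.607  0.   ]
notepad [ 0.618 -0.341  0.   ]
tankTL [ 0.595 -0.084  0.072]
tankBR [ 0.432 -0.254  0.072]
front edge [ 0.297 -0.02   0.   ]
[[ 0.961  0.276  0.   ]
 [ 0.276 -0.961 -0.   ]
 [ 0.     0.    -1.   ]] [ 0.61331648 -0.7653175  -0.29931844]
```

View pics/topc.png

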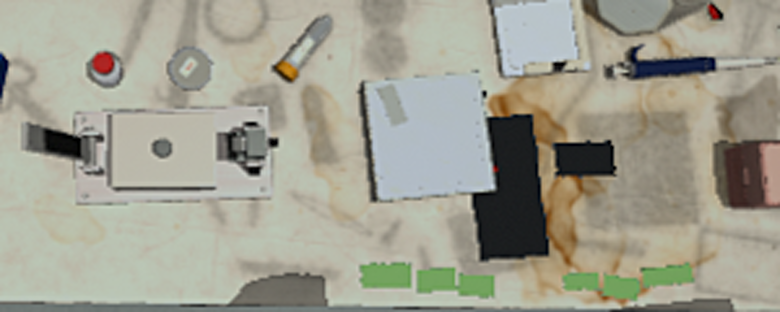

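The crop shows the carrier nearly aligned with world y, with the bar leaning away to the left. The tank matches the text. There are flat black and green patches to the right of the tank, with open bench beyond. I'll look at that area with the wrist camera on the way over.

Call:
arm_command([
  {"translation":[0.12,-0.06,-0.07],"twist":[0,0,0.1],"fingers":1},
  {"translation":[0.25,-0.115,-0.14],"twist":[0,0,0.2],"fingers":1},
  {"translation":[0.373,-0.17,-0.213],"twist":[0,0,0.267],"fingers":1},
  {"translation":[0.373,-0.17,-0.213],"twist":[0,0,0.267],"fingers":1},
  {"translation":[0.373,-0.17,-0.213],"twist":[0,0,0.267],"fingers":1},
])

```text
time: 1.78
eef_pos: [0.3982, -0.467, 0.3407]
tcp_rot: [1.0, -0.0, 0.0, 0.0]
contact_force: [-0.0, -0.6, 0.6]
opening: 1.001
finger_force: 0.0
```

Call:
arm_command([
  {"translation":[0,0,0],"twist":[0,0,0],"fingers":1},
  {"translation":[0,0,0],"twist":[0,0,0],"fingers":1},
  {"translation":[0,0,0],"twist":[0,0,0],"fingers":1},
])

```text
time: 2.15
eef_pos: [0.3958, -0.4688, 0.3377]
tcp_rot: [1.0, -0.001, -0.001, -0.001]
contact_force: [0.8, -0.1, -0.5]
opening: 1.005
finger_force: 0.0
```

Run:
```python
from h import *
s=get_state();print(s['time'],s['eef_pos'],np.round(Rn.from_quat(s['tcp_rot']).as_matrix(),3))
c=wrist();save('w1',c);print(np.round(np.c_[c['R'],c['t']],2))
for rc in [(0,0),(0,511),(383,0),(383,511)]: print(rc,np.round(atz(c,rc,0),3))
for X in [(.36,-.58,0),(.6,-.58,0),(.36,-.34,0),(.6,-.34,0),(.48,-.46,0)]: print(X,proj(c,X).round())
```

```text
2.15 [ 0.39581058 -0.46878823  0.33774863] [[ 1.    -0.002 -0.002]
 [-0.002 -1.     0.002]
 [-0.002 -0.002 -1.   ]]
[[-0.   -1.   -0.   -0.47]
 [-0.96  0.    0.29  0.3 ]
 [-0.29  0.   -0.96  0.63]]
(0, 0) [ 0.585 -0.111  0.   ]
(0, 511) [ 0.584 -0.818  0.   ]
(383, 0) [-0.088  0.041  0.   ]
(383, 511) [-0.087 -0.965  0.   ]
(0.36, -0.58, 0) [329. 160.]
(0.6, -0.58, 0) [340. -13.]
(0.36, -0.34, 0) [177. 160.]
(0.6, -0.34, 0) [164. -12.]
(0.48, -0.46, 0) [252.  80.]
```

View pics/w1.png

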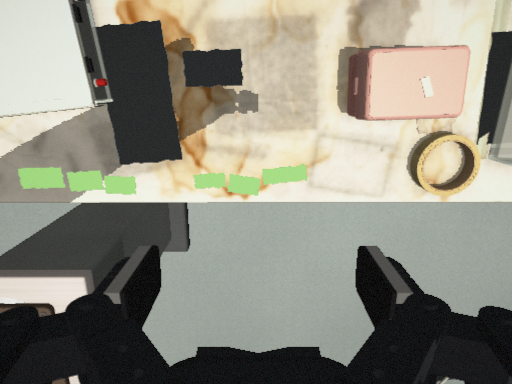

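The bench between the tank cable (column 110) and the pink box (column 350) is clear; the black and green patches look flat. Next I'll move over the carrier.

Call:
arm_command([
  {"translation":[0.06,-0.08,-0.05],"twist":[0,0,0],"fingers":1},
  {"translation":[0.09,-0.16,-0.09],"twist":[0,0,0],"fingers":1},
  {"translation":[0.09,-0.24,-0.09],"twist":[0,0,0],"fingers":1},
  {"translation":[0.09,-0.32,-0.09],"twist":[0,0,0],"fingers":1},
  {"translation":[0.09,-0.4,-0.09],"twist":[0,0,0],"fingers":1},
])

```text
time: 2.82
eef_pos: [0.4638, -0.1851, 0.4063]
tcp_rot: [1.0, -0.001, -0.0, -0.0]
contact_force: [1.0, 0.2, 0.1]
opening: 0.999
finger_force: 0.0
```

Call:
arm_command([
  {"translation":[0,-0.08,0],"twist":[0,0,0],"fingers":1},
  {"translation":[0,-0.16,0],"twist":[0,0,0],"fingers":1},
  {"translation":[0,-0.24,0],"twist":[0,0,0],"fingers":1},
  {"translation":[0,-0.32,0],"twist":[0,0,0],"fingers":1},
  {"translation":[0,-0.4,0],"twist":[0,0,0],"fingers":1},
])

```text
time: 3.45
eef_pos: [0.4641, 0.1149, 0.4061]
tcp_rot: [1.0, -0.001, -0.0, 0.0]
contact_force: [1.1, -1.0, 0.4]
opening: 1.003
finger_force: 0.0
```

Call:
arm_command([
  {"translation":[0,0,0],"twist":[0,0,0],"fingers":1},
  {"translation":[0,0,0],"twist":[0,0,0],"fingers":1},
  {"translation":[0,0,0],"twist":[0,0,0],"fingers":1},
])

```text
time: 3.82
eef_pos: [0.4645, 0.1125, 0.4065]
tcp_rot: [1.0, -0.001, -0.0, 0.0]
contact_force: [0.5, 0.1, -0.3]
opening: 1.0
finger_force: 0.0
```

Run:
```python
from h import *
s=get_state();print(s['time'],s['eef_pos'],np.round(s['dq'],3))
c=wrist();save('w2',c)
for q in ['cover_knob','cover','bar_tip','bar_hinge','catch_place','bar','carrier']:
    print(q,[(np.round(r['point'],1),round(r['conf'],2)) for r in recognise(c,q)])
```

```text
3.825 [0.46454396 0.11245915 0.40646057] [-0.003 -0.002 -0.002  0.002  0.     0.003]
cover_knob [(array([68.4, 32.3]), 0.78), (array([119.5, 207.3]), 0.77)]
cover [(array([119.1, 208.5]), 0.86), (array([72.6, 31.7]), 0.82), (array([125.3, 148. ]), 0.71)]
bar_tip [(array([133.3,  75.2]), 0.89)]
bar_hinge [(array([124.8, 150. ]), 0.75), (array([191.4,  43. ]), 0.56)]
catch_place [(array([123. , 149.7]), 0.94)]
bar [(array([131.7,  81.2]), 0.69)]
carrier [(array([125.7, 149.9]), 0.74)]
```

View pics/w2.png

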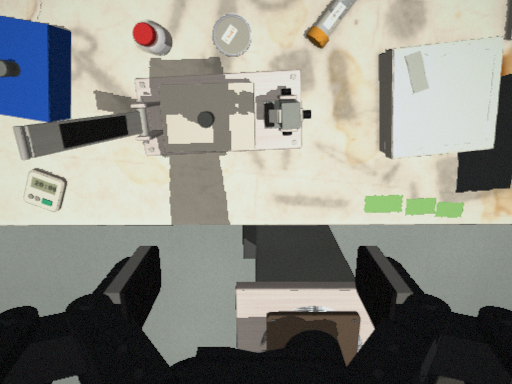

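w2 shows the knob at (205,119), the hinge at about (142,118), the bar tip at about (22,142) and the catch at about (287,113). I'll take a second view further left.

Call:
arm_command([
  {"translation":[-0.02,-0.08,0],"twist":[0,0,0],"fingers":1},
  {"translation":[-0.02,-0.16,0],"twist":[0,0,0],"fingers":1},
  {"translation":[-0.02,-0.16,0],"twist":[0,0,0],"fingers":1},
  {"translation":[-0.02,-0.16,0],"twist":[0,0,0],"fingers":1},
])

```text
time: 4.72
eef_pos: [0.4492, 0.234, 0.4067]
tcp_rot: [1.0, 0.0, -0.0, 0.0]
contact_force: [0.4, -0.5, -0.3]
opening: 0.998
finger_force: 0.0
```

```bash
cat >> h.py <<'E'
import pickle
def knob(c,rc,r=14):
    g=cv2.cvtColor(c['pixels'],cv2.COLOR_RGB2GRAY);a,b=int(rc[0])-r,int(rc[1])-r
    m=(g[a:a+2*r,b:b+2*r]<75).astype(np.uint8)
    n,l,st,ce=cv2.connectedComponentsWithStats(m);k=1+np.argmax(st[1:,4]);return ce[k][::-1]+[a,b],st[k]
E
python3 - <<'E'
from h import *
s=get_state();print(s['time'],s['eef_pos'])
c=wrist();save('w3',c);pickle.dump({k:c[k] for k in('K','R','t','pixels')},open('w3.pkl','wb'))
for q in ['cover_knob','bar_tip','bar_hinge','catch_place']:
    print(q,[(np.round(r['point'],1),round(r['conf'],2)) for r in recognise(c,q)])
E
```

```text
4.725 [0.44918327 0.2340059  0.40672979]
cover_knob [(array([55.6, 97.5]), 0.93), (array([108.1, 287.3]), 0.8), (array([142.4,  17.6]), 0.79)]
bar_tip [(array([117. , 180.8]), 0.83)]
bar_hinge [(array([110. , 236.7]), 0.91)]
catch_place [(array([108. , 232.5]), 0.83), (array([108.4, 289. ]), 0.34)]
```

View pics/w3.png

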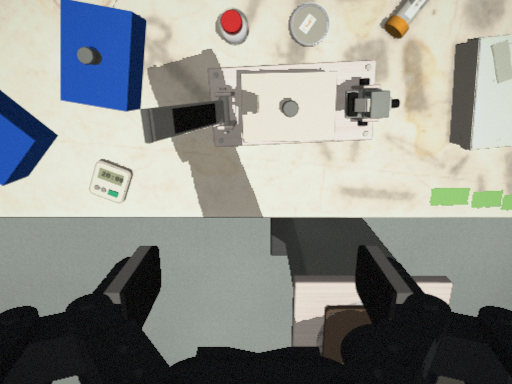

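w3 shows the knob at (288,107), the bar end at about (144,126), the hinge at about (228,110) and the catch at about (368,103).

Run:
```python
from h import *
c3=pickle.load(open('w3.pkl','rb'))
# w2 camera: same rotation, shifted by TCP motion
R=c3['R'];o=-R.T@c3['t']+np.array([.46454,.11246,.40646])-np.array([.44918,.23401,.40673])
c2=dict(K=c3['K'],R=R,t=-R@o,pixels=cv2.imread('pics/w2.png')[:,:,::-1])
k2,s2=knob(c2,(119,206));k3,s3=knob(c3,(107,289),10);print(k2,s2,k3,s3)
print('knob',tri([(c2,(119.3,205.5)),(c3,(107.3,288.7))]))
print('tip',tri([(c2,(142,21)),(c3,(126,144))]))
P2=[atz(c2,p,.01) for p in[(78,135),(70,301),(150,302),(157,142)]]
P3=[atz(c3,p,.01) for p in[(70,208),(62,375),(138,373),(147,215)]]
for P in(P2,P3):
    P=np.array(P);d=(P[0]+P[3]-P[1]-P[2])/2;print(P.round(3).tolist(),P.mean(0),np.linalg.norm(d),np.degrees(np.arctan2(-d[0],d[1])))
# cover top corners z=.074 in w3
Q=np.array([atz(c3,p,.074) for p in[(71,243),(69,336),(136,337),(143,243)]]);print('cov',Q.round(3).tolist(),Q.mean(0))
```

```text
[118.93333333 206.5       ] [  6   6  17  16 120] [103.5  283.75] [4 5 3 4 4]
knob (array([0.49442698, 0.18901556, 0.08893463]), [array([-0.6, -0.1]), array([0.7, 0.1])])
tip (array([0.48673771, 0.34375034, 0.25981059]), [array([-0.1, -0. ]), array([0.1, 0. ])])
[[0.553, 0.314, 0.01], [0.566, 0.042, 0.01], [0.434, 0.035, 0.01], [0.421, 0.315, 0.01]] [0.49350983 0.17653202 0.01      ] 0.27603725036388815 2.6354973568660176
[[0.55, 0.315, 0.01], [0.563, 0.044, 0.01], [0.44, 0.035, 0.01], [0.424, 0.308, 0.01]] [0.49405541 0.17565982 0.01      ] 0.2723509190488746 2.996988836590544
cov [[0.546, 0.255, 0.074], [0.549, 0.121, 0.074], [0.452, 0.113, 0.074], [0.441, 0.257, 0.074]] [0.49676536 0.18640967 0.074     ]
```

Call:
arm_command([
  {"translation":[0.01,0.03,0.08],"twist":[0,0,0],"fingers":1},
  {"translation":[0.015,0.061,0.16],"twist":[0,0,0],"fingers":1},
  {"translation":[0.015,0.061,0.249],"twist":[0,0,0],"fingers":1},
  {"translation":[0.015,0.061,0.249],"twist":[0,0,0],"fingers":1},
  {"translation":[0.015,0.061,0.249],"twist":[0,0,0],"fingers":1},
])

```text
time: 5.6
eef_pos: [0.4615, 0.1882, 0.2219]
tcp_rot: [1.0, -0.0, 0.001, -0.0]
contact_force: [0.6, 0.2, 1.0]
opening: 1.001
finger_force: 0.0
```

Run:
```python
from h import *
s=get_state();print(s['time'],s['eef_pos'])
c=wrist();save('w4',c);pickle.dump({k:c[k] for k in('K','R','t','pixels')},open('w4.pkl','wb'))
print([(np.round(r['point'],1),round(r['conf'],2)) for r in recognise(c,'cover_knob')])
print(proj(c,(.4945,.188,.104)),proj(c,(.4945,.188,.074)))
```

```text
5.6 [0.46151534 0.18816284 0.22185134]
[(array([130. , 257.1]), 0.92), (array([67.8, 22.3]), 0.57)]
[258.08026623 135.33006887] [258.07126058 131.19346773]
```

View pics/w4.png

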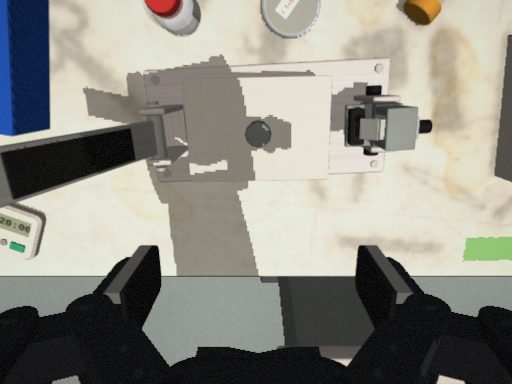

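Run:
```python
from h import *
c3,c4=[pickle.load(open(f'w{i}.pkl','rb')) for i in(3,4)]
print(tri([(c3,(107.0,288.7)),(c4,(132.5,258))]), atz(c4,(132.5,258),.104))
for z in(.06,.074,.09):
    Q=np.array([atz(c4,p,z) for p in[(77,184),(75,331),(179,329),(180,187)]]);print(z,Q.mean(0).round(4),np.linalg.norm(Q[0]-Q[1]),np.linalg.norm(Q[3]-Q[2]),np.linalg.norm(Q[0]-Q[3]),np.linalg.norm(Q[1]-Q[2]))
P=np.array([atz(c4,p,.01) for p in[(70,145),(59,389),(174,385),(182,158)]]);d=(P[0]+P[3]-P[1]-P[2])/2;print(P.round(3).tolist(),P.mean(0),np.linalg.norm(d),np.degrees(np.arctan2(-d[0],d[1])))
# tank-side pin / hinge: hinge barrel centre
print('hinge',atz(c4,(138,158),.084),'catch',atz(c4,(127,372),.1))
```

```text
(array([0.49510235, 0.18844054, 0.08511411]), [array([0.3, 0.2]), array([-0.5, -0.4])]) [0.49699084 0.18807101 0.104     ]
0.06 [0.494  0.1884 0.06  ] 0.14231289731843197 0.15015563298255283 0.10345001022582398 0.10421415403610418
0.074 [0.4956 0.1884 0.074 ] 0.13644606701982523 0.14396548694738795 0.09918529728820434 0.0999179393713529
0.09 [0.4975 0.1883 0.09  ] 0.12974111810713182 0.13689103433577096 0.09431133964521055 0.0950079797544943
[[0.554, 0.313, 0.01], [0.565, 0.045, 0.01], [0.435, 0.035, 0.01], [0.425, 0.31, 0.01]] [0.49499488 0.17549626 0.01      ] 0.27183439713841595 2.2486299943545927
hinge [0.48931783 0.28283913 0.084     ] catch [0.501351   0.08649388 0.1       ]
```

Call:
arm_command([
  {"translation":[0.045,0,0.03],"twist":[0,0,0],"fingers":1},
  {"translation":[0.045,0,0.09],"twist":[0,0,0],"fingers":1},
  {"translation":[0.045,0,0.13],"twist":[0,0,0],"fingers":1},
  {"translation":[0.045,0,0.16],"twist":[0,0,0],"fingers":1},
  {"translation":[0.045,0,0.18],"twist":[0,0,0],"fingers":1},
])

```text
time: 6.32
eef_pos: [0.4962, 0.1888, 0.0867]
tcp_rot: [1.0, 0.0, 0.002, -0.0]
contact_force: [0.8, -0.2, 1.2]
opening: 0.996
finger_force: 0.0
```

Call:
arm_command([
  {"translation":[0,0,0.009],"twist":[0,0,0],"fingers":1},
  {"translation":[0,0,0.009],"twist":[0,0,0],"fingers":-1},
  {"translation":[0,0,0.009],"twist":[0,0,0],"fingers":-1},
  {"translation":[0,0,0.009],"twist":[0,0,0],"fingers":-1},
  {"translation":[0,0,0.009],"twist":[0,0,0],"fingers":-1},
], grip_force=50)

```text
time: 6.95
eef_pos: [0.4945, 0.1883, 0.0788]
tcp_rot: [1.0, 0.0, 0.0, -0.0]
contact_force: [-0.2, -0.3, -0.7]
opening: 0.143
finger_force: 0.0
```

Call:
arm_command([
  {"translation":[0,0,0],"twist":[0,0,0],"fingers":-1},
  {"translation":[0,0,0],"twist":[0,0,0],"fingers":-1},
  {"translation":[0,0,0],"twist":[0,0,0],"fingers":-1},
  {"translation":[0,0,0],"twist":[0,0,0],"fingers":-1},
])

```text
time: 7.45
eef_pos: [0.4942, 0.1882, 0.0783]
tcp_rot: [1.0, 0.0, -0.0, 0.0]
contact_force: [-0.7, 1.2, -1.1]
opening: -0.005
finger_force: 0.0
```

The fingers shut fully, so the grasp missed the knob. I'll look again.

Run:
```python
from h import *
c=wrist();t=read_camera('scene');u=read_camera('top')
a=cv2.resize(t['pixels'][100:250,200:350],(384,384),interpolation=cv2.INTER_CUBIC)
cv2.imwrite('pics/w5.png',cv2.resize(np.hstack([c['pixels'],a]),(800,343))[:,:,::-1])
save('scene2',t);save('top2',u)
for n,d in(('s',t),('t',u)):
  for q in('cover_knob','cover'):print(n,q,[(np.round(r['point'],1),round(r['conf'],2)) for r in recognise(d,q)],proj(d,(.496,.188,.104)))
```

```text
s cover_knob [(array([146.3, 199.1]), 0.77), (array([158.9, 225.4]), 0.76)] [246.53920617 179.79758429]
s cover [(array([159.4, 224.4]), 0.82), (array([143.6, 198.9]), 0.75), (array([189.3, 241.1]), 0.6)] [246.53920617 179.79758429]
t cover_knob [(array([187.1, 161.6]), 0.83), (array([217.1, 106.8]), 0.56), (array([213. , 227.4]), 0.4)] [241.84690361 206.02658297]
t cover [(array([190.2, 162.6]), 0.96), (array([218. , 104.4]), 0.88), (array([245.6, 155.9]), 0.3)] [241.84690361 206.02658297]
```

View pics/w5.png

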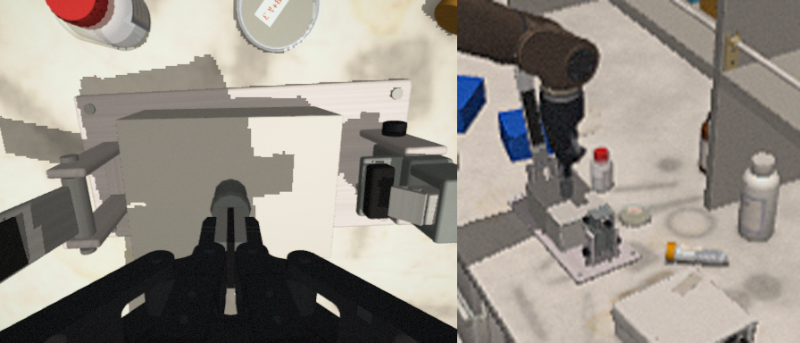

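Run:
```python
from h import *
s=get_state();c=wrist();save('w6',c);pickle.dump({k:c[k] for k in('K','R','t','pixels')},open('w6.pkl','wb'))
print(s['eef_pos'],'cam',-c['R'].T@c['t'],c['K'][0,0]);print('TCP',proj(c,s['eef_pos']))
for z in(.074,.09,.104):print(z,proj(c,(.496,.188,z)),proj(c,(.508,.188,z)))
c4=pickle.load(open('w4.pkl','rb'));print('cam4',-c4['R'].T@c4['t'])
cv2.imwrite('pics/w6c.png',cv2.resize(c['pixels'][90:270,150:370],(792,648))[:,:,::-1][:600])
```

```text
[0.49427495 0.18828025 0.0783413 ] cam [0.56707432 0.18831758 0.25594975] 332.5954272385777
TCP [257.8551161 220.4593342]
0.074 [258.33499771 214.89482222] [258.35322742 195.39485943]
0.09 [258.37665163 225.72255685] [258.397288   204.73749264]
0.104 [258.41940626 236.83641539] [258.44265493 214.35712424]
cam4 [0.5339702  0.18808797 0.39960085]
```

View pics/w6c.png

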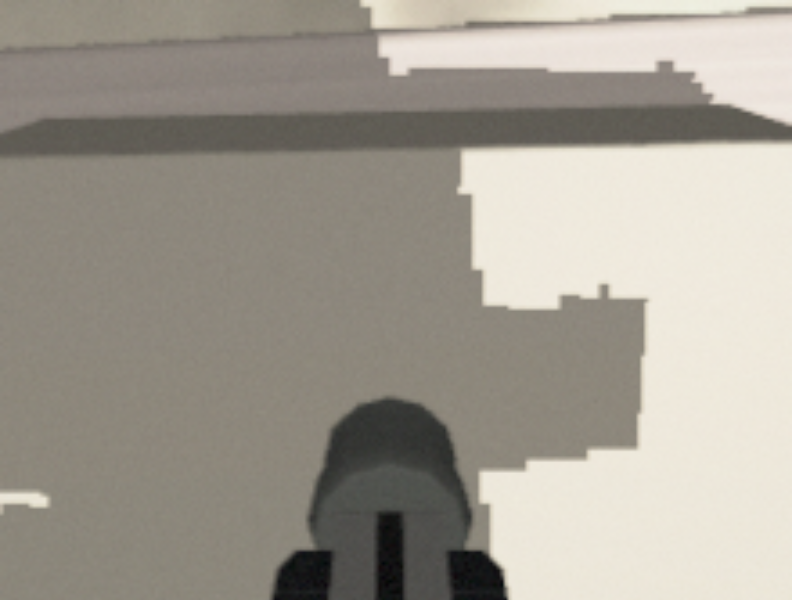

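The crop shows the pads' ends at about row 232 overlapping the knob's top, with the knob's front edge at row 218 at the top and row 200 at the base. I'll check the fingertip geometry numerically.

Run:
```python
from h import *
s=get_state();c=pickle.load(open('w6.pkl','rb'));e=s['eef_pos']
for dz in(0,.01,.02,.03,.04):
    print(dz,[(dx,proj(c,e+[dx,0,dz]).round(1)[1]) for dx in(-.011,0,.011)],'open',[proj(c,e+[dx,.0425,dz]).round(1).tolist() for dx in(-.011,0,.011)])
g=cv2.cvtColor(c['pixels'],cv2.COLOR_RGB2GRAY)
print(g[190:262:3,225:292:3])
u=read_camera('scene');print('scene TCP',proj(u,e),proj(u,e+[0,0,.04]),'knobtop',proj(u,(.494,.188,.104)),proj(u,(.494,.188,.074)))
g=cv2.cvtColor(u['pixels'],cv2.COLOR_RGB2GRAY);print(g[160:196,232:264:1])
```

```text
0 [(-0.011, np.float64(238.0)), (0, np.float64(220.5)), (0.011, np.float64(202.4))] open [[185.1, 238.0], [183.9, 220.4], [182.7, 202.4]]
0.01 [(-0.011, np.float64(245.8)), (0, np.float64(227.5)), (0.011, np.float64(208.5))] open [[181.3, 245.7], [180.0, 227.4], [178.6, 208.5]]
0.02 [(-0.011, np.float64(254.4)), (0, np.float64(235.2)), (0.011, np.float64(215.3))] open [[177.2, 254.3], [175.7, 235.2], [174.1, 215.3]]
0.03 [(-0.011, np.float64(264.0)), (0, np.float64(243.9)), (0.011, np.float64(223.0))] open [[172.5, 264.0], [170.8, 243.9], [169.1, 223.0]]
0.04 [(-0.011, np.float64(274.8)), (0, np.float64(253.7)), (0.011, np.float64(231.6))] open [[167.3, 274.8], [165.4, 253.6], [163.4, 231.6]]
[[137 136 136 137 138 138 136 137 137 136 137 135 137 136 136 136 135 137
  138 137 134 136 136]
 [136 138 136 135 138 136 138 135 136 136 136 137 136 137 133 135 134 135
  135 138 137 136 135]
 [135 135 135 134 133 136 135 135 135 133 136 136 136 138 134 134 134 135
  136 138 137 135 135]
 [136 134 137 137 136 135 135 137 136 135 138 130 135 134 135 137 139 134
  136 133 138 139 136]
 [138 138 
[... 1552 characters left out ...]
 23  20  17  20  79  80  82  81  16  22  19  77  83  78  80  10
   14  16  23  15 230]
 [115  22  26  23  23  20  78  78  80  78  13  21  15  77  79  81  79  21
   22  23  22  21 208]
 [ 82  22  22  19  18  19  82  79  82  77  26  20  16  79  81  78  81  20
   18  19  20  18 196]
 [ 66  30  25  29  32  34  80  78  81  80  21  22  13  77  83  78  79  36
   32  31  30  30 143]]
scene TCP [246.36676411 184.92342589] [245.99380169 177.04325411] knobtop [246.10312793 179.93715929] [246.38126836 185.807513  ]
[[ 40  27  26 ... 192 191 194]
 [ 80  17  32 ... 197 197 196]
 [ 92  15  19 ... 201 203 200]
 ...
 [ 94  86  94 ... 133 132 133]
 [ 96  86  88 ... 138 130 110]
 [ 99  93  85 ... 122 107 115]]
```

Run:
```python
from h import *
u=read_camera('scene');g=cv2.cvtColor(u['pixels'],cv2.COLOR_RGB2GRAY)
np.set_printoptions(linewidth=200)
for r in range(150,200,1): print(r,*['%3d'%v for v in g[r,234:264]])
for X in [(.546,.255,.074),(.549,.121,.074),(.445,.117,.074),(.441,.257,.074)]:print(proj(u,X).round(1))
```

```text
150  32  29  47  28  29  29  39  30  26  40  20  32  32  34  34  32  26  24  29  25  16  97 205 189 189 186 187 183 173 189
151  28  35  52  23  25  30  34  24  24  23  33  28  26  30  31  32  32  29  24   1  56 153 201 196 189 187 187 189 195 192
152  29  44  78  27  25  29  20  41  29  42  30  28  33  42  25  24  35  23  13  40 128 213 199 198 191 190 191 190 193 191
153  25  38  84  37  20  28  29  33  33  35  29  31  28  30  37  18  30  21  41 121 187 202 196 190 190 194 191 193 189 189
154  34  33  34  51  18  36  28  20  29  34  29  29  30  28  32  32  22  29  86 191 206 196 195 189 189 188 185 187 182 190
155  29  27  43  74  22  48  25  29  30  27  35  26  20  36  34  34  24  38 119 213 198 194 192 196 184 189 181 179 178 184
156  18  31  42  77  20  40  19  26  35  28  19  36  14  36  32  24  27  40 125 213 198 195 188 183 184 179 176 183 192 194
157  31  26  40  81  39  22  29  38  28  17  33  25  19  19  34  31  31  15  82 192 194 190 185 180 174 161 182 194 195 192
158  20  29  45  80  47  28  27  25  25  22  29  36  19  20  36  35  51  28  63 157 179 161 164 184 176 163 
[... 4455 characters left out ...]
  65 122 138 135 126 111
195  90  92  94  88  88 100  92 103 180 199 179 183 184 181 188 186 199 183 178 184 136  15  18  40  61  77 122 126 108 118
196  91  86  87  90  90 100  93  89  98 180 200 183 190 193 185 180 178 157 140 103 121  17  26  43  75  67  61  68  81 155
197  98  91  86  89  92  99 101  99  88  84 181 192 173 170 157 147  92 108 116 123 116  86  39  42  66  66  71  82  66  99
198 106  96  90  83  91 100  97  97  99  82 103 172 110  85 108 113 105 122 119 121 101 127 105  76  82  64  67  85  67  95
199  94  96  91  84  88 102 105  99 101  98 101 128 109 123 117 124 120 120 123 122 119  88 135  99  90  80  67  81  63  76
[250.3 174.2]
[265.8 190.4]
[243.3 198.7]
[227.9 181. ]
```

The scene pixels settle it. The fingertips end at row 178, just above the knob, which spans rows 179–186, so the real finger ends lie about 33 mm behind the stated TCP. I'll open, go lower while watching the force, and grip again.

Call:
arm_command([
  {"translation":[0,0,0],"twist":[0,0,0],"fingers":1},
  {"translation":[0,0,0],"twist":[0,0,0],"fingers":1},
  {"translation":[0,0,0],"twist":[0,0,0],"fingers":1},
  {"translation":[0,0,0],"twist":[0,0,0],"fingers":1},
  {"translation":[0,0,0.01],"twist":[0,0,0],"fingers":1},
])

```text
time: 8.57
eef_pos: [0.4949, 0.1884, 0.0712]
tcp_rot: [1.0, 0.0, 0.001, -0.0]
contact_force: [-0.4, -0.0, -0.2]
opening: 0.997
finger_force: 0.0
```

Call:
arm_command([
  {"translation":[0,0,0.008],"twist":[0,0,0],"fingers":1},
  {"translation":[0,0,0.016],"twist":[0,0,0],"fingers":1},
  {"translation":[0,0,0.024],"twist":[0,0,0],"fingers":1},
  {"translation":[0,0,0.024],"twist":[0,0,0],"fingers":1},
])

```text
time: 9.07
eef_pos: [0.4937, 0.1881, 0.052]
tcp_rot: [1.0, 0.0, -0.001, 0.0]
contact_force: [0.4, -0.2, -0.5]
opening: 1.001
finger_force: 0.0
```

Call:
arm_command([
  {"translation":[0,0,0],"twist":[0,0,0],"fingers":-1},
  {"translation":[0,0,0],"twist":[0,0,0],"fingers":-1},
  {"translation":[0,0,0],"twist":[0,0,0],"fingers":-1},
  {"translation":[0,0,0],"twist":[0,0,0],"fingers":-1},
  {"translation":[0,0,0],"twist":[0,0,0],"fingers":-1},
])

```text
time: 9.7
eef_pos: [0.4947, 0.1883, 0.0533]
tcp_rot: [1.0, 0.0, 0.0, -0.0]
contact_force: [-0.3, 0.8, 2.6]
opening: 0.246
finger_force: 49.1
```

Grasped (opening 0.246, 49 N). Lifting straight up.

Call:
arm_command([
  {"translation":[0,0,-0.02],"twist":[0,0,0],"fingers":-1},
  {"translation":[0,0,-0.06],"twist":[0,0,0],"fingers":-1},
  {"translation":[0,0,-0.12],"twist":[0,0,0],"fingers":-1},
  {"translation":[0,0,-0.18],"twist":[0,0,0],"fingers":-1},
  {"translation":[0,0,-0.24],"twist":[0,0,0],"fingers":-1},
])

```text
time: 10.32
eef_pos: [0.4937, 0.1882, 0.2347]
tcp_rot: [1.0, 0.0, -0.0, -0.0]
contact_force: [0.9, 0.0, -1.6]
opening: 0.247
finger_force: 49.2
```

Call:
arm_command([
  {"translation":[0,0.03,0],"twist":[0,0,0],"fingers":-1},
  {"translation":[0,0.08,0],"twist":[0,0,0],"fingers":-1},
  {"translation":[-0.01,0.15,0],"twist":[0,0,0],"fingers":-1},
  {"translation":[-0.01,0.22,0],"twist":[0,0,0],"fingers":-1},
  {"translation":[-0.01,0.29,0],"twist":[0,0,0],"fingers":-1},
])

```text
time: 10.95
eef_pos: [0.4862, -0.0306, 0.2334]
tcp_rot: [1.0, 0.0, 0.0, -0.0]
contact_force: [1.0, -0.1, -0.4]
opening: 0.244
finger_force: 49.2
```

Call:
arm_command([
  {"translation":[0,0.07,0],"twist":[0,0,0],"fingers":-1},
  {"translation":[0,0.14,0],"twist":[0,0,0],"fingers":-1},
  {"translation":[0,0.21,0],"twist":[0,0,0],"fingers":-1},
  {"translation":[-0.02,0.28,0],"twist":[0,0,0],"fingers":-1},
  {"translation":[-0.04,0.35,0],"twist":[0,0,0],"fingers":-1},
])

```text
time: 11.58
eef_pos: [0.4561, -0.2931, 0.2332]
tcp_rot: [1.0, 0.0, 0.0, -0.0]
contact_force: [1.7, 0.3, -0.8]
opening: 0.243
finger_force: 49.2
```

Run:
```python
from h import *
s=get_state();e=s['eef_pos'];print(s['time'],e,s['opening'],s['contact_force'],Rn.from_quat(s['tcp_rot']).as_matrix().round(3).tolist())
d=np.array([.455,-.495,.06])-e;print('units',(d*[1,-1,-1]/.75).round(3))
```

```text
11.575 [ 0.45607504 -0.29311467  0.23318644] 0.24303415698873615 [ 1.6543631   0.30206793 -0.7522295 ] [[1.0, 0.0, 0.0], [0.0, -1.0, 0.0], [0.0, -0.0, -1.0]]
units [-0.001  0.269  0.231]
```

Call:
arm_command([
  {"translation":[0,0.08,0],"twist":[0,0,0],"fingers":-1},
  {"translation":[0,0.16,0],"twist":[0,0,0],"fingers":-1},
  {"translation":[0,0.23,0.02],"twist":[0,0,0],"fingers":-1},
  {"translation":[0,0.269,0.07],"twist":[0,0,0],"fingers":-1},
  {"translation":[0,0.269,0.14],"twist":[0,0,0],"fingers":-1},
])

```text
time: 12.2
eef_pos: [0.4569, -0.4971, 0.1289]
tcp_rot: [1.0, -0.001, 0.001, 0.002]
contact_force: [0.2, 1.1, -1.7]
opening: 0.241
finger_force: 49.2
```

Call:
arm_command([
  {"translation":[0,0,0.05],"twist":[0,0,0],"fingers":-1},
  {"translation":[0,0,0.08],"twist":[0,0,0],"fingers":-1},
  {"translation":[0,0,0.092],"twist":[0,0,0],"fingers":-1},
  {"translation":[0,0,0.092],"twist":[0,0,0],"fingers":-1},
])

```text
time: 12.7
eef_pos: [0.4573, -0.4938, 0.0596]
tcp_rot: [1.0, 0.0, 0.0, 0.0]
contact_force: [0.2, -0.9, -1.4]
opening: 0.241
finger_force: 49.2
```

Run:
```python
from h import *
s=get_state();e=s['eef_pos'];print(s['time'],e,s['opening'],s['contact_force'])
```

```text
12.7 [ 0.45728347 -0.49383163  0.05964783] 0.24073939622203078 [ 0.24788333 -0.85604791 -1.44495831]
```

Call:
arm_command([
  {"translation":[0,0,0.009],"twist":[0,0,0],"fingers":-1},
  {"translation":[0,0,0.016],"twist":[0,0,0],"fingers":-1},
  {"translation":[0,0,0.02],"twist":[0,0,0],"fingers":-1},
  {"translation":[0,0,0.022],"twist":[0,0,0],"fingers":-1},
])

```text
time: 13.2
eef_pos: [0.4569, -0.4935, 0.0434]
tcp_rot: [1.0, 0.0, -0.0, -0.0]
contact_force: [-2.7, 2.8, 7.8]
opening: 0.248
finger_force: 50.1
```

Call:
arm_command([
  {"translation":[0,0,0.001],"twist":[0,0,0],"fingers":-1},
  {"translation":[0,0,0.001],"twist":[0,0,0],"fingers":-1},
])

```text
time: 13.45
eef_pos: [0.4571, -0.4937, 0.0434]
tcp_rot: [1.0, 0.0, 0.0, 0.0]
contact_force: [-1.8, 3.0, 4.6]
opening: 0.242
finger_force: 49.9
```

Bearing on the bench. I'll release, rise, and go back.

Call:
arm_command([
  {"translation":[0,0,0],"twist":[0,0,0],"fingers":0},
  {"translation":[0,0,0],"twist":[0,0,0],"fingers":0.6},
  {"translation":[0,0,0],"twist":[0,0,0],"fingers":1},
  {"translation":[0,0,0],"twist":[0,0,0],"fingers":1},
  {"translation":[0,0,0],"twist":[0,0,0],"fingers":1},
])

```text
time: 14.08
eef_pos: [0.4569, -0.4935, 0.0415]
tcp_rot: [1.0, 0.0, -0.0, -0.0]
contact_force: [-0.5, -0.2, -0.4]
opening: 1.002
finger_force: 0.0
```

Call:
arm_command([
  {"translation":[0,0,-0.03],"twist":[0,0,0],"fingers":1},
  {"translation":[0,0,-0.1],"twist":[0,0,0],"fingers":1},
  {"translation":[0,0,-0.18],"twist":[0,0,0],"fingers":1},
  {"translation":[0,0,-0.26],"twist":[0,0,0],"fingers":1},
  {"translation":[0,0,-0.34],"twist":[0,0,0],"fingers":1},
])

```text
time: 14.7
eef_pos: [0.4568, -0.4933, 0.301]
tcp_rot: [1.0, 0.0, 0.001, 0.001]
contact_force: [0.6, -0.9, 0.3]
opening: 1.0
finger_force: 0.0
```

Run:
```python
from h import *
s=get_state();print(s['time'],s['eef_pos'])
c=wrist();save('w7',c)
print([(np.round(r['point'],1),round(r['conf'],2)) for r in recognise(c,'cover_knob')],proj(c,(.457,-.494,.094)))
t=read_camera('top');save('top3',t)
print([(np.round(r['point'],1),round(r['conf'],2)) for r in recognise(t,'cover_knob')],proj(t,(.457,-.494,.094)))
```

```text
14.7 [ 0.45683041 -0.4933282   0.30095526]
[(array([144.2, 253.3]), 0.66)] [258.01114971 153.20579388]
[(array([219.5, 107. ]), 0.87), (array([190.5, 161.2]), 0.79), (array([222.9, 430.9]), 0.78)] [442.06922302 220.10654965]
```

The cover is down flat with its knob where expected. Next I'll shut the fingers and go high round behind the bar, tilting the tool so the fingertips lead.

Call:
arm_command([
  {"translation":[0.02,-0.08,-0.05],"twist":[0,0,0],"fingers":-1},
  {"translation":[0.05,-0.16,-0.092],"twist":[0,0,0],"fingers":-1},
  {"translation":[0.05,-0.24,-0.092],"twist":[0,0,0],"fingers":-1},
  {"translation":[0.05,-0.32,-0.092],"twist":[0,0,0],"fingers":-1},
  {"translation":[0.05,-0.4,-0.092],"twist":[0,0,0],"fingers":-1},
])

```text
time: 15.52
eef_pos: [0.4935, -0.1998, 0.3638]
tcp_rot: [1.0, -0.0, -0.001, -0.001]
contact_force: [0.4, -0.0, -0.9]
opening: -0.001
finger_force: 0.0
```

Call:
arm_command([
  {"translation":[0,-0.08,0],"twist":[0,0,0],"fingers":-1},
  {"translation":[0,-0.16,0],"twist":[0,0,0],"fingers":-1},
  {"translation":[0,-0.24,0],"twist":[0,0,0],"fingers":-1},
  {"translation":[0,-0.32,0],"twist":[0,0,0],"fingers":-1},
  {"translation":[0,-0.4,0],"twist":[0,0,0],"fingers":-1},
])

```text
time: 16.15
eef_pos: [0.4931, 0.0997, 0.3638]
tcp_rot: [1.0, 0.0, -0.001, 0.0]
contact_force: [0.2, 0.2, 0.2]
opening: -0.003
finger_force: 0.0
```

Run:
```python
from h import *
s=get_state();print(s['time'],s['eef_pos'],s['opening'])
c=wrist();save('w8',c);pickle.dump({k:c[k] for k in('K','R','t','pixels')},open('w8.pkl','wb'))
print(np.linalg.norm(1),[(q,[(np.round(r['point'],1),round(r['conf'],2)) for r in recognise(c,q)]) for q in('bar_tip','bar_hinge','catch_place')])
print('tip',proj(c,(.487,.344,.26)),'hinge',proj(c,(.491,.2825,.084)),'catch',proj(c,(.4995,.0925,.084)))
```

```text
16.15 [0.49309696 0.09967217 0.36376553] -0.003346079622580141
1.0 [('bar_tip', [(array([161.7,  59.2]), 0.96)]), ('bar_hinge', [(array([141.1, 179.3]), 0.8)]), ('catch_place', [(array([143., 177.]), 0.93)])]
tip [-20.40494557 181.4888172 ] hinge [125.43550016 144.07981682] catch [263.05948505 137.95887208]
```

Call:
arm_command([
  {"translation":[0,-0.08,0],"twist":[0,0,0],"fingers":-1},
  {"translation":[0,-0.16,0],"twist":[-0.1,0,0],"fingers":-1},
  {"translation":[0,-0.24,0],"twist":[-0.25,0,0],"fingers":-1},
  {"translation":[0,-0.32,0],"twist":[-0.4,0,0],"fingers":-1},
  {"translation":[0,-0.4,0],"twist":[-0.55,0,0],"fingers":-1},
])

```text
time: 16.98
eef_pos: [0.4953, 0.3978, 0.366]
tcp_rot: [0.958, -0.001, 0.001, 0.287]
contact_force: [1.8, -0.1, 1.3]
opening: 0.002
finger_force: 0.0
```

```bash
cat >> h.py <<'E'
def st():
    s=get_state();R=Rn.from_quat(s['tcp_rot']).as_matrix();e=np.array(s['eef_pos'])
    tip=e-R[:,2]*.035
    print('t',s['time'],'eef',e.round(4),'tip',tip.round(4),'tilt',round(np.degrees(np.arctan2(-R[1,2],-R[2,2])),1),'F',np.round(s['contact_force'],1))
    return s,R,e,tip
def to(tip): 
    s,R,e,t=st(); print('units to',tip,(R.T@(np.array(tip)-t)/.75).round(3))
E
python3 -c "
from h import *
to((.494,.44,.33));to((.494,.40,.20))"
```

```text
t 16.975 eef [0.4953 0.3978 0.366 ] tip [0.4953 0.417  0.3952] tilt 33.3 F [ 1.8 -0.1  1.3]
units to (0.494, 0.44, 0.33) [-0.002 -0.073  0.056]
t 16.975 eef [0.4953 0.3978 0.366 ] tip [0.4953 0.417  0.3952] tilt 33.3 F [ 1.8 -0.1  1.3]
units to (0.494, 0.4, 0.2) [-0.002 -0.124  0.23 ]
```

Call:
arm_command([
  {"translation":[0,-0.05,0.03],"twist":[0,0,0],"fingers":-1},
  {"translation":[0,-0.08,0.08],"twist":[0,0,0],"fingers":-1},
  {"translation":[0,-0.11,0.14],"twist":[0,0,0],"fingers":-1},
  {"translation":[0,-0.131,0.217],"twist":[0,0,0],"fingers":-1},
  {"translation":[0,-0.131,0.217],"twist":[0,0,0],"fingers":-1},
])

```text
time: 17.6
eef_pos: [0.4919, 0.3865, 0.1683]
tcp_rot: [0.957, 0.0, -0.006, 0.289]
contact_force: [1.2, -0.2, -0.8]
opening: -0.002
finger_force: 0.0
```

```bash
python3 -c "
from h import *
to((.494,.36,.215))
t=read_camera('scene');save('s3',t)
for X in[(.494,.41,.205),(.487,.344,.26)]:print(proj(t,X))
R=np.array
s,R,e,tip=st()
# planned push arc of the contact (centre of fingertip ~ 12 mm off outer face)
H=np.array([.491,.2825,.084])
for th in(1.9,1.6,1.3,1.0,.7,.4,.2,.1,.05,0):
    r=.13;off=.003+.012
    p=H+[0.045*r*np.cos(th),-r*np.cos(th)+off*np.sin(th),r*np.sin(th)+off*np.cos(th)];print(th,p.round(3),(R.T@(p-tip)/.75).round(3))
"
```

```text
t 17.6 eef [0.4919 0.3865 0.1683] tip [0.4923 0.4058 0.1975] tilt 33.6 F [ 1.2 -0.2 -0.8]
units to (0.494, 0.36, 0.215) [0.002 0.064 0.014]
[222.52111028 135.12743129]
[226.39950242 130.68833319]
t 17.65 eef [0.4939 0.3887 0.173 ] tip [0.4941 0.408  0.2023] tilt 33.3 F [0.  0.3 0.3]
1.9 [0.489 0.339 0.202] [-0.006  0.077  0.051]
1.6 [0.491 0.301 0.214] [-0.004  0.127  0.066]
1.3 [0.493 0.262 0.213] [-0.002  0.171  0.094]
1.0 [0.494 0.225 0.201] [0.001 0.203 0.135]
0.7 [0.495 0.193 0.179] [0.003 0.223 0.183]
0.4 [0.496 0.169 0.148] [0.004 0.227 0.235]
0.2 [0.497 0.158 0.125] [0.005 0.222 0.269]
0.1 [0.497 0.155 0.112] [0.005 0.216 0.286]
0.05 [0.497 0.153 0.105] [0.005 0.213 0.294]
0 [0.497 0.152 0.099] [0.005 0.209 0.302]
```

Call:
arm_command([
  {"translation":[0,0.04,0.03],"twist":[0,0,0],"fingers":-1},
  {"translation":[0,0.077,0.051],"twist":[0,0,0],"fingers":-1},
  {"translation":[0,0.1,0.058],"twist":[0,0,0],"fingers":-1},
  {"translation":[0,0.127,0.066],"twist":[0,0,0],"fingers":-1},
  {"translation":[0,0.15,0.08],"twist":[0,0,0],"fingers":-1},
])

```text
time: 18.27
eef_pos: [0.4953, 0.2643, 0.1886]
tcp_rot: [0.959, -0.0, 0.002, 0.283]
contact_force: [0.7, 1.0, -0.3]
opening: 0.001
finger_force: 0.3
```

Run:
```python
from h import *
s,R,e,tip=st();c=wrist();save('w9',c)
H=np.array([.491,.2825,.084])
print([(q,[(np.round(r['point'],1),round(r['conf'],2)) for r in recognise(c,q)]) for q in('bar_tip','bar')])
for th in(1.9,1.7,1.5,1.3): print(th,'pred bar tip px',proj(c,H+[0,-.19*np.cos(th),.19*np.sin(th)]))
```

```text
t 18.275 eef [0.4953 0.2643 0.1886] tip [0.4952 0.2833 0.2179] tilt 32.9 F [ 0.7  1.  -0.3]
[('bar_tip', [(array([232.8, 254.4]), 0.69)]), ('bar', [(array([232.3, 255.8]), 0.62)])]
1.9 pred bar tip px [163.63149083 383.21670312]
1.7 pred bar tip px [290.53546505 347.97854736]
1.5 pred bar tip px [374.25349187 307.82437379]
1.3 pred bar tip px [418.08703308 270.94924614]
```

View pics/w9.png

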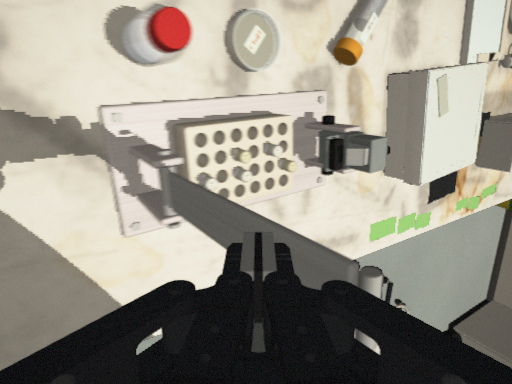

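The rack is uncovered and the bar is being pushed by the fingertips about two thirds along, its end at about (370,285). I'll carry on along the arc.

Call:
arm_command([
  {"translation":[0,0.02,0.021],"twist":[0,0,0],"fingers":-1},
  {"translation":[0,0.053,0.061],"twist":[0,0,0],"fingers":-1},
  {"translation":[0,0.073,0.109],"twist":[0,0,0],"fingers":-1},
  {"translation":[0,0.076,0.141],"twist":[0,0,0],"fingers":-1},
  {"translation":[0,0.077,0.169],"twist":[0,0,0],"fingers":-1},
])

```text
time: 19.05
eef_pos: [0.4945, 0.1472, 0.1111]
tcp_rot: [0.959, 0.0, 0.0, 0.284]
contact_force: [-0.4, 1.6, -0.1]
opening: 0.006
finger_force: 0.8
```

Run:
```python
from h import *
s,R,e,tip=st();H=np.array([.491,.2825,.084])
t=read_camera('wrist')
for th in(.25,.15,.1,.06,.0,-.06,-.1):
    r=.13;off=.015
    p=H+[0.045*r*np.cos(th),-r*np.cos(th)+off*np.sin(th),r*np.sin(th)+off*np.cos(th)];print(th,p.round(3),(R.T@(p-tip)/.75).round(3))
print('down 1mm',(R.T@[0,0,-.001]/.75).round(5))
```

```text
t 19.05 eef [0.4945 0.1472 0.1111] tip [0.4945 0.1662 0.1404] tilt 32.9 F [-0.4  1.6 -0.1]
0.25 [0.497 0.16  0.131] [ 0.003 -0.     0.015]
0.15 [0.497 0.156 0.118] [ 0.003 -0.005  0.032]
0.1 [0.497 0.155 0.112] [ 0.003 -0.008  0.04 ]
0.06 [0.497 0.154 0.107] [ 0.003 -0.01   0.047]
0.0 [0.497 0.152 0.099] [ 0.003 -0.015  0.056]
-0.06 [0.497 0.152 0.091] [ 0.003 -0.02   0.066]
-0.1 [0.497 0.152 0.086] [ 0.003 -0.023  0.072]
down 1mm [-0.      -0.00073  0.00112]
```

Call:
arm_command([
  {"translation":[0.003,0,0.015],"twist":[0,0,0],"fingers":-1},
  {"translation":[0.003,-0.003,0.025],"twist":[0,0,0],"fingers":-1},
  {"translation":[0.003,-0.005,0.032],"twist":[0,0,0],"fingers":-1},
  {"translation":[0.003,-0.005,0.032],"twist":[0,0,0],"fingers":-1},
])

```text
time: 19.6
eef_pos: [0.4967, 0.1372, 0.0893]
tcp_rot: [0.959, 0.0, 0.0, 0.284]
contact_force: [1.4, 0.4, 0.7]
opening: -0.001
finger_force: 0.5
```

Run:
```python
from h import *
s,R,e,tip=st()
t=read_camera('scene');w=wrist();save('w10',w);save('s4',t)
```

```text
t 19.6 eef [0.4967 0.1372 0.0893] tip [0.4967 0.1563 0.1187] tilt 33.0 F [1.4 0.4 0.7]
```

Call:
arm_command([
  {"translation":[0,-0.001,0.0017],"twist":[0,0,0],"fingers":-1},
  {"translation":[0,-0.002,0.0034],"twist":[0,0,0],"fingers":-1},
  {"translation":[0,-0.003,0.005],"twist":[0,0,0],"fingers":-1},
])

```text
time: 20.08
eef_pos: [0.4966, 0.1368, 0.0852]
tcp_rot: [0.959, 0.0, 0.0, 0.284]
contact_force: [0.3, -1.3, 1.8]
opening: -0.005
finger_force: 0.9
```

Call:
arm_command([
  {"translation":[0,-0.001,0.0011],"twist":[0,0,0],"fingers":-1},
  {"translation":[0,-0.0015,0.0022],"twist":[0,0,0],"fingers":-1},
  {"translation":[0,-0.002,0.0033],"twist":[0,0,0],"fingers":-1},
])

```text
time: 20.45
eef_pos: [0.4965, 0.1368, 0.0822]
tcp_rot: [0.959, 0.0, 0.0, 0.284]
contact_force: [0.6, -0.4, 2.3]
opening: -0.001
finger_force: 0.9
```

Call:
arm_command([
  {"translation":[0,-0.001,0.0011],"twist":[0,0,0],"fingers":-1},
  {"translation":[0,-0.0015,0.0022],"twist":[0,0,0],"fingers":-1},
])

```text
time: 20.7
eef_pos: [0.4965, 0.1369, 0.0801]
tcp_rot: [0.959, 0.0, -0.0, 0.284]
contact_force: [0.7, -1.2, 2.4]
opening: -0.001
finger_force: 0.9
```

Call:
arm_command([
  {"translation":[0,-0.001,0.0011],"twist":[0,0,0],"fingers":-1},
  {"translation":[0,-0.0015,0.0022],"twist":[0,0,0],"fingers":-1},
])

```text
time: 20.95
eef_pos: [0.4965, 0.137, 0.0782]
tcp_rot: [0.959, 0.0, -0.0, 0.284]
contact_force: [-0.7, -1.4, 2.9]
opening: 0.003
finger_force: 1.0
```

Call:
arm_command([
  {"translation":[0,-0.001,0.0011],"twist":[0,0,0],"fingers":-1},
  {"translation":[0,-0.0015,0.0022],"twist":[0,0,0],"fingers":-1},
])

```text
time: 21.2
eef_pos: [0.4964, 0.137, 0.0761]
tcp_rot: [0.959, 0.0, -0.0, 0.284]
contact_force: [-0.8, -1.2, 2.2]
opening: 0.001
finger_force: 1.0
```

Call:
arm_command([
  {"translation":[0,-0.001,0.0011],"twist":[0,0,0],"fingers":-1},
])

```text
time: 21.32
eef_pos: [0.4965, 0.1371, 0.0751]
tcp_rot: [0.959, 0.0, -0.0, 0.284]
contact_force: [-0.2, -1.3, 3.2]
opening: 0.001
finger_force: 1.7
```

Call:
arm_command([
  {"translation":[0,-0.001,0.0011],"twist":[0,0,0],"fingers":-1},
  {"translation":[0,-0.001,0.0018],"twist":[0,0,0],"fingers":-1},
])

```text
time: 21.58
eef_pos: [0.4966, 0.137, 0.0748]
tcp_rot: [0.959, -0.0, -0.0, 0.285]
contact_force: [-2.6, -0.1, 8.5]
opening: -0.001
finger_force: 3.9
```

Call:
arm_command([
  {"translation":[0,-0.001,0.0011],"twist":[0,0,0],"fingers":-1},
])

```text
time: 21.7
eef_pos: [0.4967, 0.137, 0.0743]
tcp_rot: [0.958, -0.0, -0.0, 0.285]
contact_force: [-2.9, -0.2, 9.4]
opening: 0.001
finger_force: 4.8
```

Call:
arm_command([
  {"translation":[0,-0.001,0.0011],"twist":[0,0,0],"fingers":-1},
])

```text
time: 21.82
eef_pos: [0.4967, 0.1369, 0.0736]
tcp_rot: [0.958, -0.0, -0.0, 0.286]
contact_force: [-3.7, -2.3, 12.5]
opening: -0.001
finger_force: 5.6
```

Call:
arm_command([
  {"translation":[0,-0.001,0.0011],"twist":[0,0,0],"fingers":-1},
])

```text
time: 21.95
eef_pos: [0.4967, 0.1368, 0.073]
tcp_rot: [0.958, -0.001, -0.0, 0.286]
contact_force: [-4.5, -1.6, 11.8]
opening: -0.003
finger_force: 6.3
```

Call:
arm_command([
  {"translation":[0,-0.001,0.0011],"twist":[0,0,0],"fingers":-1},
])

```text
time: 22.08
eef_pos: [0.4967, 0.1368, 0.0723]
tcp_rot: [0.958, -0.001, -0.0, 0.287]
contact_force: [-4.1, -2.9, 13.9]
opening: -0.002
finger_force: 7.1
```

Call:
arm_command([
  {"translation":[0,-0.0005,0.0008],"twist":[0,0,0],"fingers":-1},
])

```text
time: 22.2
eef_pos: [0.4967, 0.1367, 0.0719]
tcp_rot: [0.958, -0.001, -0.0, 0.287]
contact_force: [-4.6, -2.8, 15.6]
opening: -0.003
finger_force: 7.3
```

Call:
arm_command([
  {"translation":[0,-0.001,0.0011],"twist":[0,0,0],"fingers":-1},
])

```text
time: 22.32
eef_pos: [0.4967, 0.1367, 0.0712]
tcp_rot: [0.958, -0.001, -0.0, 0.287]
contact_force: [-5.0, -3.7, 13.6]
opening: 0.002
finger_force: 6.6
```

Call:
arm_command([
  {"translation":[0,-0.0005,0.0008],"twist":[0,0,0],"fingers":-1},
])

```text
time: 22.45
eef_pos: [0.4969, 0.1372, 0.0686]
tcp_rot: [0.958, -0.0, 0.0, 0.285]
contact_force: [-0.2, -2.7, 3.5]
opening: -0.001
finger_force: 1.5
```

Call:
arm_command([
  {"translation":[0,-0.0005,0.0008],"twist":[0,0,0],"fingers":-1},
])

```text
time: 22.58
eef_pos: [0.4966, 0.1383, 0.0658]
tcp_rot: [0.959, -0.0, 0.0, 0.283]
contact_force: [0.2, -0.3, 1.8]
opening: 0.002
finger_force: 1.0
```

The force dropped from about 15 N to 2 N, so the bolt has given way. I'll press on gently until it bears on the stop.

Call:
arm_command([
  {"translation":[0,-0.0005,0.0006],"twist":[0,0,0],"fingers":-1},
  {"translation":[0,-0.0005,0.0006],"twist":[0,0,0],"fingers":-1},
])

```text
time: 22.82
eef_pos: [0.4967, 0.1382, 0.0655]
tcp_rot: [0.959, 0.0, 0.0, 0.284]
contact_force: [0.4, -0.5, 3.2]
opening: -0.001
finger_force: 1.7
```

Call:
arm_command([
  {"translation":[0,-0.0005,0.0008],"twist":[0,0,0],"fingers":-1},
])

```text
time: 22.95
eef_pos: [0.4968, 0.1381, 0.0652]
tcp_rot: [0.959, 0.0, 0.0, 0.284]
contact_force: [-1.4, 0.3, 6.7]
opening: -0.004
finger_force: 3.2
```

Call:
arm_command([
  {"translation":[0,-0.0005,0.0008],"twist":[0,0,0],"fingers":-1},
])

```text
time: 23.08
eef_pos: [0.4968, 0.1381, 0.0649]
tcp_rot: [0.959, -0.0, 0.0, 0.284]
contact_force: [-1.1, 1.3, 8.1]
opening: 0.001
finger_force: 4.1
```

Call:
arm_command([
  {"translation":[0,-0.0005,0.0009],"twist":[0,0,0],"fingers":-1},
  {"translation":[0,-0.0005,0.0009],"twist":[0,0,0],"fingers":-1},
])

```text
time: 23.32
eef_pos: [0.4968, 0.1381, 0.0647]
tcp_rot: [0.959, -0.0, 0.0, 0.285]
contact_force: [-2.4, 0.6, 9.6]
opening: -0.002
finger_force: 4.5
```

Call:
arm_command([
  {"translation":[0,0.001,-0.004],"twist":[0,0,0],"fingers":-1},
  {"translation":[0,0.003,-0.01],"twist":[0,0,0],"fingers":-1},
  {"translation":[0,0.003,-0.01],"twist":[0,0,0],"fingers":-1},
])

```text
time: 23.7
eef_pos: [0.4963, 0.1404, 0.0703]
tcp_rot: [0.959, 0.0, -0.0, 0.284]
contact_force: [0.8, -0.3, -0.7]
opening: 0.003
finger_force: 0.0
```

There is no force at 6 mm up, so the bar is held. I'll retreat along the tool axis and check.

Call:
arm_command([
  {"translation":[0,0,-0.03],"twist":[0,0,0],"fingers":-1},
  {"translation":[0,0,-0.1],"twist":[0,0,0],"fingers":-1},
  {"translation":[0,0,-0.18],"twist":[0,0,0],"fingers":-1},
  {"translation":[0,0,-0.25],"twist":[0,0,0],"fingers":-1},
  {"translation":[0,0,-0.3],"twist":[0,0,0],"fingers":-1},
])

```text
time: 24.32
eef_pos: [0.4966, 0.2642, 0.2613]
tcp_rot: [0.959, 0.0, 0.001, 0.283]
contact_force: [-0.0, -0.8, 0.4]
opening: 0.003
finger_force: 0.0
```

Call:
arm_command([
  {"translation":[0,0,0],"twist":[0,0,0],"fingers":-1},
  {"translation":[0,0,0],"twist":[0,0,0],"fingers":-1},
  {"translation":[0,0,0],"twist":[0,0,0],"fingers":-1},
  {"translation":[0,0,0],"twist":[0,0,0],"fingers":-1},
])

```text
time: 24.82
eef_pos: [0.496, 0.2618, 0.2579]
tcp_rot: [0.959, 0.0, -0.001, 0.285]
contact_force: [0.1, -0.4, -0.2]
opening: 0.0
finger_force: 0.0
```

Run:
```python
from h import *
s,R,e,tip=st();w=wrist();save('w11',w);t=read_camera('top');save('top4',t);sc=read_camera('scene')
H=np.array([.491,.2825,.084])
for n,c in(('w',w),('s',sc),('t',t)):
    print(n,[(q,[(np.round(r['point'],1),round(r['conf'],2)) for r in recognise(c,q)[:3]]) for q in('bar_tip','bar','cover_knob')])
    for th in(0,.4,.8,1.2): print(th,'tip',proj(c,H+[.0086*np.cos(th),-.19*np.cos(th),.19*np.sin(th)]).round(),'mid',proj(c,H+[0,-.1*np.cos(th),.1*np.sin(th)]).round())
np.set_printoptions(linewidth=220)
g=cv2.cvtColor(w['pixels'],cv2.COLOR_RGB2GRAY)
P=[proj(w,H+[.045*r,-r,0]) for r in np.linspace(0,.2,21)]
print([(round(a),round(b),int(g[min(383,max(0,round(b))),min(511,max(0,round(a)))])) for a,b in P])
```

```text
t 24.825 eef [0.496  0.2618 0.2579] tip [0.4961 0.2809 0.2872] tilt 33.1 F [ 0.1 -0.4 -0.2]
w [('bar_tip', [(array([142.8, 185.6]), 0.75), (array([161.6, 207.4]), 0.68)]), ('bar', [(array([161.6, 212.8]), 0.67), (array([143.3, 185.9]), 0.43)]), ('cover_knob', [(array([140.6, 472.9]), 0.59)])]
0 tip [296. 145.] mid [233. 160.]
0.4 tip [329. 157.] mid [245. 168.]
0.8 tip [345. 177.] mid [242. 178.]
1.2 tip [324. 209.] mid [219. 190.]
s [('bar_tip', [(array([179.1, 246. ]), 0.63), (array([199.2, 247.1]), 0.28)]), ('bar', [(array([167.5, 196.3]), 0.74), (array([179.7, 246.6]), 0.61)]), ('cover_knob', [(array([319.6, 338.9]), 0.95), (array([155.9, 235.3]), 0.61)])]
0 tip [258. 196.] mid [246. 185.]
0.4 tip [256. 179.] mid [245. 176.]
0.8 tip [250. 160.] mid [242. 167.]
1.2 tip [242. 144.] mid [238. 158.]
t [('bar_tip', [(array([204.9, 238.2]), 0.96)]), ('bar', [(array([209.5, 238.1]), 0.7)]), ('cover_knob', [(array([216.9, 107.1]), 0.87), (array([222.4, 431.8]), 0.79), (array([173. , 172.1]), 0.6)])]
0 tip [270. 206.] mid [244. 208.]
0.4 tip [266. 204.] mid [241. 207.]
0.8 tip [253. 202.] mid [234. 206.]
1.2 tip [231. 201.] mid [223. 205.]
[(142, 172, 186), (152, 170, 194), (162, 168, 194), (172, 167, 193), (182, 165, 193), (191, 163, 187), (200, 162, 188), (208, 160, 180), (217, 159, 186), (225, 158, 184), (233, 156, 182), (240, 155, 181), (248, 154, 179), (255, 152, 180), (262, 151, 179), (269, 150, 182), (276, 149, 178), (283, 148, 180), (289, 146, 180), (296, 145, 106), (302, 144, 142)]
```

```bash
python3 -c "
from plant import sign_off
print(sign_off())"
```

```text
the job is handed in; nothing more can be done
None
```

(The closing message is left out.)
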